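# Dock the garnish tray past its spring catch

### The arm

A 6-joint arm with a two-finger parallel gripper is mounted at the origin on a cart in front of the work surface, level with it; the furniture and walls round the work are solid. World frame = base frame: x ahead of the robot, y to its left, z up, the work surface at z = 0. Lengths are in mm, angles in rad, forces in N, time in s.
With the tool pointing down it reaches from about 350 to 975 mm from the base axis. Payload 7.1 kg.
Tool frame: the origin (TCP) lies midway between the tips of the shut fingers; the grasp point (between the pads) lies 19 mm behind it; z points along the fingers, y is the line along which they close (so a half turn about z gives the same grasp; the last joint's range is limited). The gripper opens to 88 mm and grips with 3 to 60 N. Pads are 20 mm wide; open, the fingers measure 115 mm over their backs; the gripper's body (75 mm by 178 mm) begins 61 mm behind the grasp point.
Start: joints at [1.207, 0.423, 1.63, -0, 1.089, -0.019], TCP at [211.223, 588.209, 222.675] pointing down, gripper open.
Joint ranges: [-3, 3], [-0.9, 2.11], [0.09, 2.58], [-1.31, 4.45], [0.11, 2.69], [-2.54, 2.54]. Speed limits (rad/s): [2.39, 2.39, 3.01, 3.14, 3.14, 3.14].

### API

Orientations are given as a rotation vector (axis times angle).
In Python, from workcell import ctrl gives the robot as it stands.
- The arm moves only by the shell command python3 -m inch 'ROWS' [OPENING]. ROWS is JSON, a list of rows, each an object with "xyz": the shift along the tool's x, y, z in mm, a list of three; "rot": the turn, a rotation vector about the tool's x, y, z in rad, a list of three. In form: [{"xyz": [dx, dy, dz], "rot": [ax, ay, az]}, ...]. A call has 1 to 12 rows; each row is the pose to reach, as a shift and turn from the pose commanded when the call began, along the tool's axes at that moment; what a row does not reach only later rows make up. A row lasts 1/12 s, in which the tool goes at most 41.7 mm and 7.16 degrees, less where a joint would pass 70% of its speed; a pose out of reach is approached as far as the arm can. A call with a gripper value outside its range is refused whole. OPENING is the closure in counts, from 0 (fully open) to 255 (shut), set as the call begins (- or left out, the last holds). The fingers move at their own pace and stop on an object; the grip force is fixed at half the most. Time passes only in rows, so rows that repeat a pose let the fingers close. It gives the time, the measured TCP pose, the force, the opening and the grip force at its end, in the units of the state.
- ctrl.get_obs(): the state, without advancing time (a new reading comes with each control period).
- ctrl.get_image(name): name is "scene" or "top" or "wrist"; returns the picture (480x640x3 uint8, red, green, blue); there is no depth.
- ctrl.camera_model(name): a dict with "fx", "fy", "cx", "cy" (pixels), "position" and "attitude" of the camera in the world. Camera axes: x right, y up, looking along -z (the intrinsics and any distortion apply to the point x, -y, -z); pixel columns grow to the right and rows downward; lengths in mm; the calibration is good to about 2 mm. A picture is of the moment at which its call begins: read the wrist's pose just before it. camera_model takes no time and is no camera call; for the wrist camera it gives the pose at the moment of the call.
- ctrl.close_job(): hands the job in; it is judged then, once.
The state is a dict: "t": time; "qpos": joint angles; "qvel": joint speeds; "joint_torque": joint torques, N m; "ee_pos": TCP position; "orientation": TCP orientation; "ft_force": force on the tool from outside, world axes, zero at the start; "moment": the same for the moment, N m; "width": finger opening in mm; "grasp_force": force on a finger pad.
Only numpy, scipy, OpenCV 4.12 (cv2) and the standard library are available. Lean on these libraries where they do the work, as an engineer would, in place of code of your own. Each camera call takes 0.05 s, during which the arm holds its last target. There are 200 camera calls.

### The job

Dock the garnish tray with your fingertips: press the spring plunger bar down behind the tray and, while holding it down, push the tray over its tooth, then push it on fully home against the end wall so that the tooth springs up behind it. Only push it from behind: do not pinch it, reach into it, lift or tip it; leave the limes in it and everything else where it is.

Things in the scene. Friction and masses are not known exactly. Their poses are not given: they have to be found in the camera images.
- runway: Fixed docking runway, 300 x 130 mm, wood and steel. Origin: on the stand top on its long centre line; +x is the sliding direction (roughly to the robot's right), +y away from the robot, z up. It runs from x = -170 mm (open left end) to +130 mm. Two wooden floor strips, top z = 30 mm, leave a 54 mm groove along the centre. Steel guides at the sides, 114 mm apart inside, top z = 50 mm.
- home_wall (a point): Middle of the runway's floor line at the inner face of its steel end wall: runway (122, 0, 30) mm, fixed. The wall closes the right end, top at z = 56 mm. The tray is home when its front wall is against it: tray origin at runway x = +72 mm (from +68 mm on, the tooth is free behind the rear wall).
- catch_press (a point): Point on top of the spring plunger bar at its ribbed left (press) end; moves with the bar; at rest at runway (-140, 0, 28.5) mm. Flat aluminium bar, 50 mm wide, in the groove from runway x = -166 to +34 mm, its flat top 1.5 mm below the runway floor; partly under the tray. Pressed anywhere, all of it sinks straight down.
- catch_tooth (a point): Middle of the top of the tooth on the plunger bar: 8 mm along the runway (x = +10 to +18 mm), 40 mm wide, its top 8 mm above the runway floor at rest. It stands in the tray's way and clears the tray once the bar is down by more than 8 mm. It sinks and rises with the bar.
- catch (a joint): How far the plunger bar is pressed down, in m: 0 up (rest), 0.015 fully down. Spring: about 1.4 N to start, 3.2 N fully down; springs back up when let go. If the tray stands over the tooth, the tray keeps it down at about 0.008.
- tray: Open steel garnish tray, loose between the guides: 100 mm along the runway, 110 mm across, 45 mm high, walls 4 mm, 0.85 kg, two limes in it. Origin: centre of its underside; axes as the runway's. It starts at runway x = -69 to -49 mm: front wall 9 to 29 mm short of the tooth, the bar bare behind its flat rear (left) wall, which can be pushed. Sliding takes 5 to 10 N.
- lime_0: A lime, about 52 x 45 x 45 mm, lying loose in the front compartment of the tray (rides along). Origin: near its underside as it lay at the start.
- lime_1: A lime, about 52 x 45 x 45 mm, lying loose in the front compartment of the tray (rides along). Origin: near its underside as it lay at the start.
- wine_a: Wine bottle, 74 mm across, 299 mm tall, back row. Bystander. Origin: centre of its underside.
- wine_b: Wine bottle, 74 mm across, 299 mm tall, back row. Bystander. Origin: centre of its underside.
- tumbler_0: Glass tumbler upside down, 68 mm across, 102 mm tall, back row. Bystander. Origin: centre of its underside.
- tumbler_3: Glass tumbler upside down, 68 mm across, 102 mm tall, back row. Bystander. Origin: centre of its underside.
- bitters_a: Small dasher bottle, 47 mm across, 138 mm tall, at the left edge. Bystander. Origin: centre of its underside.
- shaker_tin: Steel shaker tin, 74 mm across, 156 mm tall, at the right. Bystander. Origin: centre of its underside.
- order_pad: Order pad lying flat, 125 x 75 x 12 mm, at the right. Bystander. Origin: centre of its underside.
- peeler: Peeler lying along the robot's side of the runway, 170 x 25 x 18 mm. Bystander. Origin: centre of its underside.
- jigger: Steel double-cone jigger, 41 mm across, 97 mm tall, just behind the runway (runway y = about +100 mm). Bystander. Origin: centre of its underside.
Things that resemble listed ones, but are neither listed nor needed, are in the scene too. Leave any black or orange look-alike of the lime_0 alone.

How it is judged (in metres and radians):
On the way, in this order (a step that is already met when the one before it is completed fails the run):
1. a finger holds the plunger bar down while the tray is still in front of the tooth (value of joint catch above 0.0075 m and contact force between the fingers and catch above 0.3 N and x of tray in the frame of runway below -0.036 m), for 0.1 s.
2. the tray stands over the tooth, flat on the runway (value of joint catch above 0.006 m and x of tray in the frame of runway between -0.03 and 0.06 m), for 0.1 s.
At the end, for the whole second after the job is handed in: The tray rests flat on the runway, home against the end wall within 5 mm, the plunger bar is fully up again (within 2 mm) with its tooth behind the tray, and both limes are in the tray (x of tray in the frame of runway between 0.0672 and 0.075 m and value of joint catch below 0.002 m and z of tray in the frame of runway between 0.027 and 0.033 m and angle between tray's own z axis and vertical below 0.03 rad and linear speed of tray below 0.01 m/s and horizontal distance between each of lime_0, lime_1 and tray below 0.07 m); the robot touches nothing.
It fails at once if the fingers reached into the tray or pinched its wall (x of the grasp point in the frame of tray between -0.052 and 0.05 m and y of the grasp point in the frame of tray between -0.06 and 0.06 m and z of the grasp point in the frame of tray below 0.045 m).
It fails at once if the garnish tray was lifted off the runway (z of tray in the frame of runway above 0.037 m or angle between tray's own z axis and vertical above 0.07 rad).
It fails at once if a lime was lifted or came out of the tray (z of any of lime_0, lime_1 in the frame of runway above 0.1 m or horizontal distance between any of lime_0, lime_1 and tray above 0.075 m).
It fails at once if a bystander was moved or knocked over (distance of any of wine_a, wine_b, tumbler_0, tumbler_3, bitters_a, shaker_tin, order_pad, peeler, jigger from where it was at the start of the episode above 0.02 m).
It also fails if it takes over 43 s, if anything falls off the work surface, if the arm or the gripper's body presses on something with over 40 N, if the wrist force passes 120 N, or if a joint passes its speed limit or range.

## Working session

There is one attempt and no reset: what is moved stays moved. The work goes in short steps, Python scripts to look and compute and a shell command to move; the robot and the scene stay as the last step left them, time stands still between calls to the robot, and variables do not carry over. Pictures are saved under pics/ and viewed, at most 10 in all, crops included, and the job is handed in when it is done.

```bash
mkdir -p pics; ls
python3 - <<'E'
from workcell import ctrl
import cv2
for n in ["top","scene"]:
    cv2.imwrite(f"pics/{n}0.png",ctrl.get_image(n)[:,:,::-1]); print(n,ctrl.camera_model(n))
o=ctrl.get_obs();print(o)
E
```

```text
pics
top {'fx': 605.6551325186393, 'fy': 605.6551325186393, 'cx': 319.65737369970503, 'cy': 231.99855515308184, 'position': array([ 395.85975164,  -12.44862263, 1277.34868947]), 'attitude': array([ 0.09416067, -0.10618676, -1.57836427])}
scene {'fx': 438.6646409400785, 'fy': 438.6646409400785, 'cx': 324.0587254285211, 'cy': 234.1730497930827, 'position': array([-191.43291746,  391.8820822 ,  738.87174118]), 'attitude': array([ 0.52551091, -0.90197813, -1.87485463])}
{'t': 0.1, 'qpos': array([ 1.20698211e+00,  4.23754339e-01,  1.63062292e+00,  2.82872633e-05,
        1.08862886e+00, -1.89750419e-02]), 'qvel': array([ 3.04860490e-03,  6.34957865e-04, -2.41061650e-03,  9.60000859e-04,
       -8.10481267e-05, -1.85918132e-03]), 'joint_torque': array([ 1.14756469e-05, -5.45614457e+01, -2.74324465e+01,  6.45653531e-02,
        1.88064220e-02, -3.59986370e-05]), 'ee_pos': array([211.04703673, 587.73660969, 221.98206716]), 'orientation': array([-5.38962085e-01, -3.09471738e+00,  2.17203951e-03]), 'ft_force': array([-0.54112295, -0.3469823 ,  0.31578485]), 'moment': array([-0.02335197,  0.01907964,  0.01437516]), 'grasp_force': 0.0, 'width': 88.14201921683865}
```

View pics/top0.png

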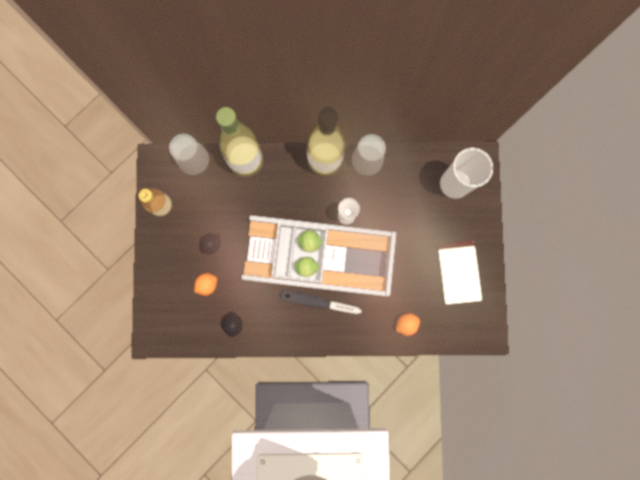

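View pics/scene0.png

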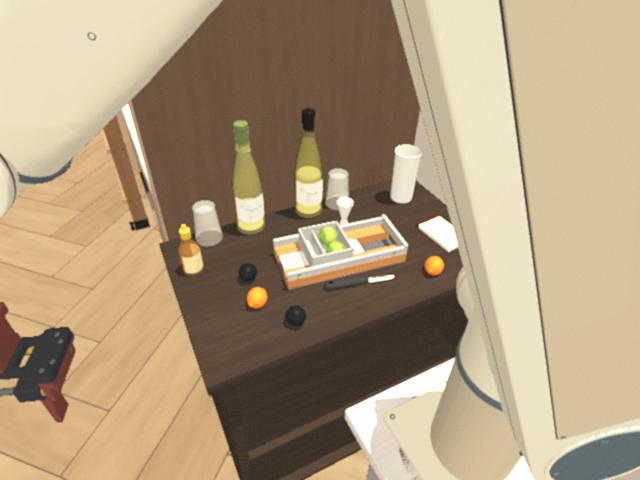

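The top view shows the runway with outer corners near (250,218), (396,233), (389,294) and (243,279). The tray spans columns 275–326 and the jigger is at (347,210). The scene view agrees with this. Next I'll measure the runway outline at z = 50.

```bash
cat > h.py <<'E'
from workcell import ctrl
import numpy as np, cv2
from scipy.spatial.transform import Rotation as R
def ray(n,uv,z):
    m=ctrl.camera_model(n); uv=np.atleast_2d(uv).astype(float)
    d=np.c_[(uv[:,0]-m['cx'])/m['fx'],-(uv[:,1]-m['cy'])/m['fy'],-np.ones(len(uv))]
    d=R.from_rotvec(m['attitude']).apply(d); p=np.array(m['position'])
    return p+d*((z-p[2])/d[:,2])[:,None]
E
python3 - <<'E'
from h import *
im=cv2.imread("pics/top0.png")
g=im.max(2); roi=np.zeros_like(g); roi[214:300,238:402]=1
m=((g>95)&(roi>0)).astype(np.uint8)
m=cv2.morphologyEx(m,cv2.MORPH_OPEN,np.ones((3,3)))
n,l,s,_=cv2.connectedComponentsWithStats(m); k=1+s[1:,4].argmax()
c=max(cv2.findContours((l==k).astype(np.uint8),cv2.RETR_EXTERNAL,cv2.CHAIN_APPROX_NONE)[0],key=cv2.contourArea)
w=ray("top",c[:,0],50)[:,:2]
r=cv2.minAreaRect(w.astype(np.float32)); print(r); print(cv2.boxPoints(r))
c=im[205:305,235:405]; cv2.imwrite("pics/crop.png",cv2.resize(c,None,fx=4.5,fy=4.5,interpolation=cv2.INTER_CUBIC))
E
```

```text
((503.504150390625, -22.083648681640625), (334.3048095703125, 173.45753479003906), 89.47014617919922)
[[ 415.23334 -188.42688]
 [ 588.6834  -190.03094]
 [ 591.77496  144.25958]
 [ 418.3249   145.86365]]
```

View pics/crop.png

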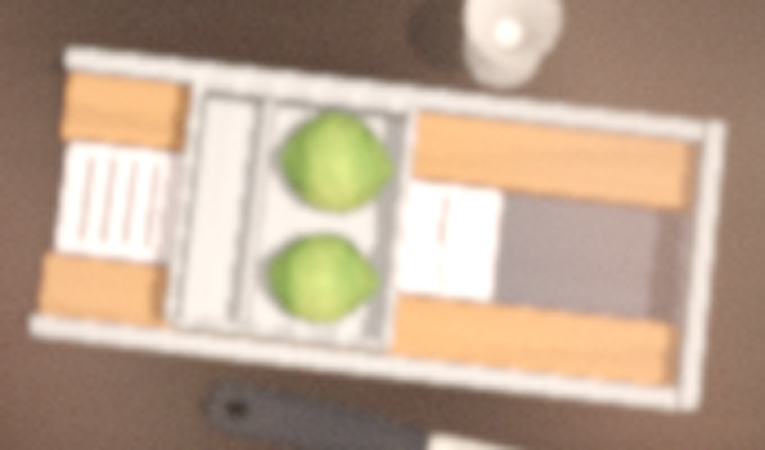

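The crop shows the guide outline clearly, with crop corners (66,48), (725,122), (697,408) and (32,335). The tray's rear rim runs from (195,85) to (168,325), and the jigger is at the top around (510,40). My threshold also caught the table, so I'll raise it and cross-check against these corners.

Run:
```python
from h import *
im=cv2.imread("pics/top0.png")
g=im.max(2); roi=np.zeros_like(g); roi[210:302,238:402]=1
f=lambda p:(np.array(p)+.5)/4.5-.5+[235,205]
P=ray("top",f([(66,48),(725,122),(697,408),(32,335)]),50)[:,:2]
print(P,[np.linalg.norm(P[i]-P[(i+1)%4]) for i in range(4)])
for T in(145,165):
    m=((g>T)&(roi>0)).astype(np.uint8)
    n,l,s,_=cv2.connectedComponentsWithStats(m); k=1+s[1:,4].argmax()
    c=max(cv2.findContours((l==k).astype(np.uint8),cv2.RETR_EXTERNAL,cv2.CHAIN_APPROX_NONE)[0],key=cv2.contourArea)
    r=cv2.minAreaRect(ray("top",c[:,0],50)[:,:2].astype(np.float32)); print(T,r)
ex=(P[1]-P[0]+P[2]-P[3]);ex/=np.linalg.norm(ex); ey=np.array([-ex[1],ex[0]])
O=P.mean(0)+20*ex; print("O",O,"ex",ex,"ey",ey)
F=np.c_[ex,ey]
print("rear rim",(ray("top",f([(195,85),(168,325)]),75)[:,:2]-O)@F)
print("front rim",(ray("top",f([(411,110),(388,348)]),75)[:,:2]-O)@F)
print("bar left end",(ray("top",f([(65,142),(57,252)]),28.5)[:,:2]-O)@F)
print("tooth/bar right", (ray("top",f([(503,192),(495,300)]),28.5)[:,:2]-O)@F)
q=O-138*ex; o=ctrl.get_obs(); r=R.from_rotvec(o['orientation'])
yaw=np.r_[-ex,0]  # tool y candidates
for s in(1,-1):
    y=s*np.r_[ex,0]; z=np.r_[0,0,-1.]; x=np.cross(y,z); t=R.from_matrix(np.c_[x,y,z])
    print(s,"rot",(r.inv()*t).as_rotvec(),"target orient",t.as_rotvec(),"x",x)
print("press pt",q,"shift tool at z=110",r.inv().apply(np.r_[q,110]-o['ee_pos']))
```

```text
[[ 588.91197961  121.1597995 ]
 [ 552.11282487 -178.22121115]
 [ 422.96456238 -162.25127646]
 [ 458.62358431  135.844097  ]] [np.float64(301.63416140994036), np.float64(130.13190430058134), np.float64(300.2206147507203), np.float64(131.11328895820722)]
145 ((507.7669372558594, -25.756622314453125), (323.9850769042969, 186.0732879638672), 88.42789459228516)
165 ((506.0435791015625, -21.647232055664062), (304.9945068359375, 136.61273193359375), 82.73570251464844)
O [503.24540537 -40.72167731] ex [-0.12039162 -0.99272648] ey [ 0.99272648 -0.12039162]
rear rim [[-108.71295521   51.81804603]
 [-107.84279213  -55.48974858]]
front rim [[-11.87915957  51.3345624 ]
 [-10.44402479 -54.83522496]]
bar left end [[-168.73360954   25.05587574]
 [-166.03330124  -25.79534517]]
tooth/bar right [[ 34.51238023  24.40209779]
 [ 36.06660226 -25.47302488]]
1 rot [-3.07598761e-04  2.05226527e-03  2.91742403e+00] target orient [ 3.13587484 -0.18945553  0.        ] x [ 0.99272648 -0.12039162  0.        ]
-1 rot [-1.40100556e-03 -2.09986293e-04 -2.24167906e-01] target orient [0.18945553 3.13587484 0.        ] x [-0.99272648  0.12039162  0.        ]
press pt [519.85944908  96.27457647] shift tool at z=110 [-456.77953864 -357.97244768  112.46421323]
```

```bash
python3 -m inch '[{"xyz":[-38,-30,0],"rot":[0,0,-0.03]},{"xyz":[-76,-60,0],"rot":[0,0,-0.06]},{"xyz":[-114,-90,0],"rot":[0,0,-0.1]},{"xyz":[-152,-120,0],"rot":[0,0,-0.14]},{"xyz":[-190,-149,0],"rot":[0,0,-0.18]},{"xyz":[-228,-179,0],"rot":[0,0,-0.224]},{"xyz":[-266,-209,0],"rot":[0,0,-0.224]},{"xyz":[-305,-239,0],"rot":[0,0,-0.224]},{"xyz":[-343,-269,0],"rot":[0,0,-0.224]},{"xyz":[-381,-298,0],"rot":[0,0,-0.224]},{"xyz":[-419,-328,0],"rot":[0,0,-0.224]},{"xyz":[-457,-358,0],"rot":[0,0,-0.224]}]' 255
python3 -m inch '[{"xyz":[0,0,0],"rot":[0,0,0]},{"xyz":[0,0,0],"rot":[0,0,0]},{"xyz":[0,0,0],"rot":[0,0,0]}]'
cat > s.py <<'E'
from h import *
O=np.array([503.245,-40.722]);ex=np.array([-.12039,-.99273]);F=np.c_[ex,[-ex[1],ex[0]]]
o=ctrl.get_obs();r=R.from_rotvec(o['orientation'])
print("t",o['t'],"runway xyz",(o['ee_pos'][:2]-O)@F,o['ee_pos'][2],"f_rw",o['ft_force'][:2]@F,o['ft_force'][2],"w",o['width'])
y=-np.r_[ex,0];z=np.r_[0,0,-1.];t=R.from_matrix(np.c_[np.cross(y,z),y,z])
print("rot err",(r.inv()*t).as_rotvec(),"tool y in runway",r.as_matrix()[:2,1]@F,"shift to press pt z45",r.inv().apply(np.r_[O-138*ex,45]-o['ee_pos']))
E
python3 s.py
```

```text
t: 1.1
ee_pos: [478.0, 163.0, 222.6]
orientation: [-0.19, -3.136, 0.0]
ft_force: [1.0, 1.0, -0.3]
width: 11.3
grasp_force: 0.0
t: 1.35
ee_pos: [477.1, 164.8, 222.3]
orientation: [-0.191, -3.135, 0.0]
ft_force: [-0.6, -0.0, -0.0]
width: 0.9
grasp_force: 0.0
t 1.35 runway xyz [-200.90529517  -50.71214167] 222.33658109746116 f_rw [ 0.11556792 -0.63373653] -0.04536905401676171 w 0.8505709970343803
rot err [-0.00012698 -0.0009883  -0.00130184] tool y in runway [-1.00000245  0.00130198] shift to press pt z45 [-50.96906156 -62.81546446 177.29431706]
```

```bash
python3 -m inch '[{"xyz":[-25,-31,0],"rot":[0,0,-0.001]},{"xyz":[-51,-63,10],"rot":[0,0,-0.001]},{"xyz":[-51,-63,40],"rot":[0,0,-0.001]},{"xyz":[-51,-63,75],"rot":[0,0,-0.001]},{"xyz":[-51,-63,110],"rot":[0,0,-0.001]},{"xyz":[-51,-63,145],"rot":[0,0,-0.001]},{"xyz":[-51,-63,165],"rot":[0,0,-0.001]},{"xyz":[-51,-63,177],"rot":[0,0,-0.001]},{"xyz":[-51,-63,177],"rot":[0,0,-0.001]},{"xyz":[-51,-63,177],"rot":[0,0,-0.001]}]'
python3 s.py
python3 - <<'E'
from h import *
cv2.imwrite("pics/w1.png",ctrl.get_image("wrist")[:,:,::-1])
E
```

```text
t: 2.18
ee_pos: [520.3, 97.3, 45.8]
orientation: [-0.186, -3.135, 0.0]
ft_force: [-0.3, 0.5, -0.6]
width: 0.7
grasp_force: 0.0
t 2.1833 runway xyz [-139.11309964    0.29102958] 45.791379147697725 f_rw [-0.44532767 -0.38090406] -0.5718012645419019 w 0.6874217199522116
rot err [-0.00012072 -0.00063171  0.00249669] tool y in runway [-1.00000018 -0.00249654] shift to press pt z45 [ 0.29330413 -1.11135953  0.79169793]
```

View pics/w1.png

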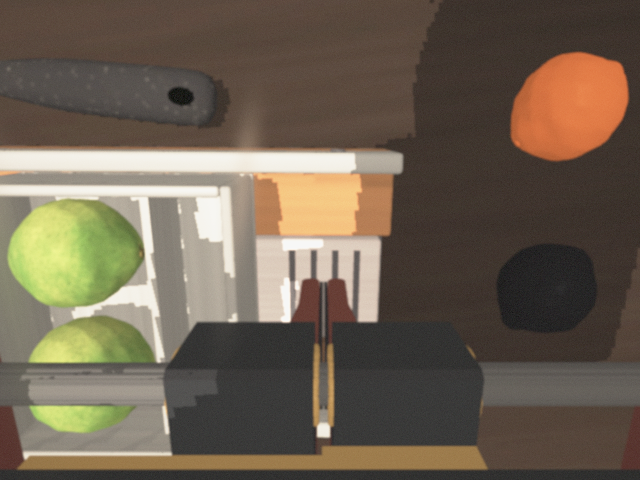

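The wrist view shows the shut fingertips at about (325,290), over the ribbed end of the bar. The bar spans columns 255–380, and the tray's rear wall is to the left at about column 230. I'll press down.

```bash
python3 -m inch '[{"xyz":[0,0,9],"rot":[0,0,0]},{"xyz":[0,0,14],"rot":[0,0,0]},{"xyz":[0,0,18],"rot":[0,0,0]},{"xyz":[0,0,22],"rot":[0,0,0]},{"xyz":[0,0,22],"rot":[0,0,0]},{"xyz":[0,0,22],"rot":[0,0,0]}]'
python3 s.py
python3 -m inch '[{"xyz":[0,0,3],"rot":[0,0,0]},{"xyz":[0,0,6],"rot":[0,0,0]},{"xyz":[0,0,6],"rot":[0,0,0]},{"xyz":[0,0,6],"rot":[0,0,0]}]'
python3 s.py
```

```text
t: 2.73
ee_pos: [520.8, 96.3, 23.7]
orientation: [0.188, 3.136, 0.0]
ft_force: [0.3, 1.3, 1.6]
width: 0.6
grasp_force: 1.0
t 2.7333 runway xyz [-138.17710571    0.92556694] 23.73903478589099 f_rw [-1.30428665  0.09787145] 1.5965382286006702 w 0.5626907573885074
rot err [0.00017663 0.00033976 0.00068443] tool y in runway [-1.00000305e+00 -6.84265248e-04] shift to press pt z45 [  0.91845927  -0.17180741 -21.26130921]
t: 3.07
ee_pos: [520.8, 96.3, 17.6]
orientation: [0.188, 3.136, 0.0]
ft_force: [0.1, 1.4, 2.8]
width: 0.4
grasp_force: 1.4
t 3.0667 runway xyz [-138.1578319     0.88049233] 17.64739335581247 f_rw [-1.35623993 -0.08344848] 2.7827856955066315 w 0.44122928311370907
rot err [7.17557797e-05 3.41471846e-04 8.57749464e-04] tool y in runway [-1.00000293e+00 -8.57564907e-04] shift to press pt z45 [  0.87128263  -0.15420605 -27.3529169 ]
```

Step 1 holds: the bar is about 11 mm down. Now I'll slide along the bar and push the tray.

```bash
python3 -m inch '[{"xyz":[0.5,-4,1],"rot":[0,0,0]},{"xyz":[0.9,-8,1],"rot":[0,0,0]},{"xyz":[0.9,-12,1],"rot":[0,0,0]},{"xyz":[0.9,-16,1],"rot":[0,0,0]},{"xyz":[0.9,-20,1],"rot":[0,0,0]},{"xyz":[0.9,-24,1],"rot":[0,0,0]},{"xyz":[0.9,-28,1],"rot":[0,0,0]},{"xyz":[0.9,-28,1],"rot":[0,0,0]}]'
python3 s.py
python3 - <<'E'
from h import *
cv2.imwrite("pics/t2.png",cv2.resize(ctrl.get_image("top")[205:305,235:405,::-1],None,fx=4.5,fy=4.5,interpolation=cv2.INTER_CUBIC))
E
```

```text
t: 3.73
ee_pos: [516.3, 68.1, 16.7]
orientation: [0.189, 3.136, 0.0]
ft_force: [1.8, 1.7, 1.9]
width: 0.5
grasp_force: 2.0
t 3.7333 runway xyz [-109.61294537   -0.16320004] 16.736799706904414 f_rw [-1.86360294  1.55202125] 1.9057425646215573 w 0.5411539645456873
rot err [0.00025547 0.00020274 0.00024044] tool y in runway [-1.00000324e+00 -2.40263511e-04] shift to press pt z45 [ -0.17574947  28.39505121 -28.25591268]
```

View pics/t2.png

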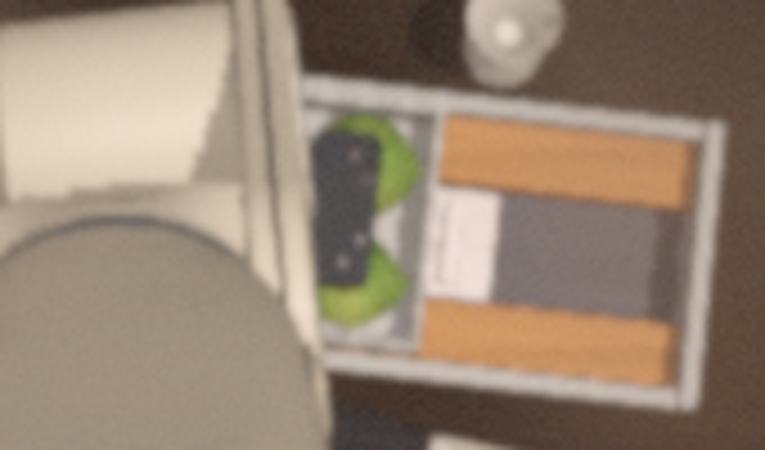

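The tray front rim has moved to crop column about 440, so tray x ≈ -47. It is in contact and still short of the tooth. I'll keep pushing about 52 mm with the bar held down.

```bash
python3 -m inch '[{"xyz":[0,-5,0],"rot":[0,0,0]},{"xyz":[0,-10,0],"rot":[0,0,0]},{"xyz":[0,-15,0],"rot":[0,0,0]},{"xyz":[0,-20,0],"rot":[0,0,0]},{"xyz":[0,-25,0],"rot":[0,0,0]},{"xyz":[0,-30,0],"rot":[0,0,0]},{"xyz":[0,-35,0],"rot":[0,0,0]},{"xyz":[0,-40,0],"rot":[0,0,0]},{"xyz":[0,-45,0],"rot":[0,0,0]},{"xyz":[0,-50,0],"rot":[0,0,0]},{"xyz":[0,-52,0],"rot":[0,0,0]},{"xyz":[0,-52,0],"rot":[0,0,0]}]'
python3 s.py
```

```text
t: 4.78
ee_pos: [509.9, 16.8, 16.7]
orientation: [-0.189, -3.136, -0.0]
ft_force: [0.8, 3.2, 2.7]
width: 0.2
grasp_force: 2.6
t 4.7833 runway xyz [-57.95283319  -0.28637473] 16.69624176409924 f_rw [-3.27342595  0.44142351] 2.7064838028791214 w 0.24899767926062186
rot err [ 0.00020102 -0.00012725  0.00053591] tool y in runway [-1.00000314e+00 -5.35697919e-04] shift to press pt z45 [ -0.3256571   80.05333804 -28.28770534]
```

Tray x is about +5, standing over the tooth. I'll back off, rise above tooth height and look.

```bash
python3 -m inch '[{"xyz":[0,4,0],"rot":[0,0,0]},{"xyz":[0,7,0],"rot":[0,0,0]},{"xyz":[0,7,-10],"rot":[0,0,0]},{"xyz":[0,7,-22],"rot":[0,0,0]},{"xyz":[0,7,-31],"rot":[0,0,0]},{"xyz":[0,7,-31],"rot":[0,0,0]},{"xyz":[0,7,-31],"rot":[0,0,0]}]'
python3 s.py
python3 - <<'E'
from h import *
cv2.imwrite("pics/t3.png",cv2.resize(ctrl.get_image("top")[205:305,235:405,::-1],None,fx=4.5,fy=4.5,interpolation=cv2.INTER_CUBIC))
E
```

```text
t: 5.37
ee_pos: [511.5, 24.0, 48.7]
orientation: [0.188, 3.134, 0.0]
ft_force: [0.7, 0.1, -0.5]
width: 0.6
grasp_force: 0.0
t 5.3667 runway xyz [-65.19647374   0.402634  ] 48.72916275412139 f_rw [-0.15496345  0.71303391] -0.46004831514202726 w 0.5731589702721768
rot err [0.00026501 0.00194804 0.00090603] tool y in runway [-1.00000286e+00 -9.06093219e-04] shift to press pt z45 [ 0.34396715 72.80354473  3.74772926]
```

View pics/t3.png

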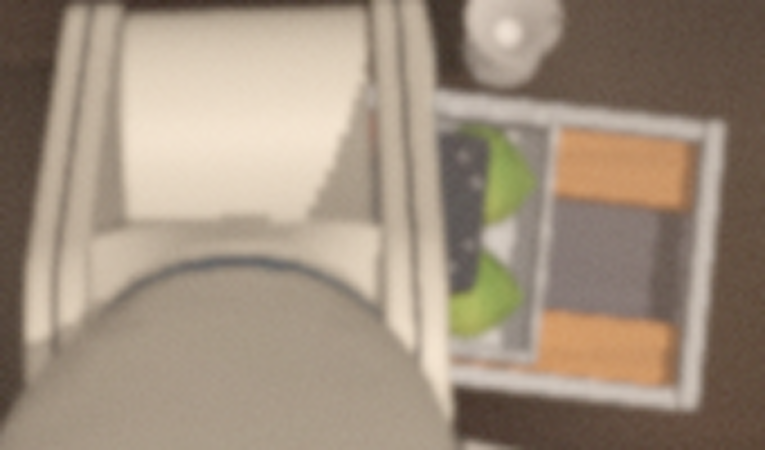

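The tray front rim is at crop column about 555, past the tooth, so tray x ≈ +4. I'll push it home at a height above the tooth.

```bash
python3 -m inch '[{"xyz":[0,-5,2],"rot":[0,0,0]},{"xyz":[0,-10,2],"rot":[0,0,0]},{"xyz":[0,-16,2],"rot":[0,0,0]},{"xyz":[0,-22,2],"rot":[0,0,0]},{"xyz":[0,-28,2],"rot":[0,0,0]},{"xyz":[0,-34,2],"rot":[0,0,0]},{"xyz":[0,-40,2],"rot":[0,0,0]},{"xyz":[0,-46,2],"rot":[0,0,0]},{"xyz":[0,-52,2],"rot":[0,0,0]},{"xyz":[0,-58,2],"rot":[0,0,0]},{"xyz":[0,-64,2],"rot":[0,0,0]},{"xyz":[0,-68,2],"rot":[0,0,0]}]'
python3 s.py
python3 -m inch '[{"xyz":[0,-1,0],"rot":[0,0,0]},{"xyz":[0,-2,0],"rot":[0,0,0]},{"xyz":[0,-3,0],"rot":[0,0,0]},{"xyz":[0,-4,0],"rot":[0,0,0]},{"xyz":[0,-4,0],"rot":[0,0,0]}]'
python3 s.py
```

```text
t: 6.42
ee_pos: [502.4, -43.9, 45.3]
orientation: [-0.189, -3.135, -0.001]
ft_force: [0.8, 6.2, 0.6]
width: 0.8
grasp_force: 3.2
t 6.4167 runway xyz [ 3.21304834 -0.44256984] 45.30324590317879 f_rw [-6.20846212  0.07853579] 0.5767522312889295 w 0.7877275897632048
rot err [ 7.41214127e-04 -7.71116170e-04 -7.89053183e-06] tool y in runway [-1.00000303e+00  8.37585725e-06] shift to press pt z45 [ -0.44170002 141.21323361   0.40757433]
t: 6.83
ee_pos: [502.0, -47.5, 45.3]
orientation: [-0.189, -3.135, -0.001]
ft_force: [0.9, 4.2, -0.5]
width: 0.8
grasp_force: 2.5
t 6.8333 runway xyz [ 6.88668258 -0.43551261] 45.34935672318052 f_rw [-4.2647313   0.36678062] -0.46217884224639927 w 0.842485305002715
rot err [ 0.00061619 -0.00072807  0.00022542] tool y in runway [-1.00000309e+00 -2.24992257e-04] shift to press pt z45 [ -0.46842875 144.88677112   0.43830515]
```

Not yet against the wall, so I'll keep going in small steps until the force rises.

```bash
python3 -m inch '[{"xyz":[0,-1,0],"rot":[0,0,0]},{"xyz":[0,-2,0],"rot":[0,0,0]},{"xyz":[0,-2,0],"rot":[0,0,0]}]'; python3 s.py
python3 -m inch '[{"xyz":[0,-1,0],"rot":[0,0,0]},{"xyz":[0,-1.5,0],"rot":[0,0,0]},{"xyz":[0,-1.5,0],"rot":[0,0,0]}]'; python3 s.py
```

```text
t: 7.08
ee_pos: [501.7, -49.5, 45.3]
orientation: [-0.189, -3.135, -0.001]
ft_force: [0.0, 5.9, 0.2]
width: 0.7
grasp_force: 2.5
t 7.0833 runway xyz [ 8.89628816 -0.45405409] 45.34471236890161 f_rw [-5.87592045 -0.69206922] 0.17248899538924983 w 0.7407679295058291
rot err [ 0.00054071 -0.00077097  0.00037367] tool y in runway [-1.00000309e+00 -3.73259643e-04] shift to press pt z45 [ -0.50920982 146.89632689   0.42376968]
t: 7.33
ee_pos: [501.5, -50.9, 45.3]
orientation: [-0.189, -3.135, -0.001]
ft_force: [-0.1, 4.8, 0.7]
width: 0.8
grasp_force: 2.7
t 7.3333 runway xyz [10.29358547 -0.48288956] 45.33536639195057 f_rw [-4.77476023 -0.72876286] 0.6953564080278778 w 0.7855045338765949
rot err [ 0.0006581  -0.00082837  0.00030306] tool y in runway [-1.00000304e+00 -3.02584945e-04] shift to press pt z45 [ -0.52811778 148.29360144   0.43254021]
```

```bash
python3 -m inch '[{"xyz":[0,-1,0],"rot":[0,0,0]},{"xyz":[0,-1.5,0],"rot":[0,0,0]},{"xyz":[0,-1.5,0],"rot":[0,0,0]}]' | grep force; python3 s.py|head -1
python3 -m inch '[{"xyz":[0,-1,0],"rot":[0,0,0]},{"xyz":[0,-1.5,0],"rot":[0,0,0]},{"xyz":[0,-1.5,0],"rot":[0,0,0]}]'| grep force; python3 s.py|head -1
python3 - <<'E'
from h import *
cv2.imwrite("pics/t4.png",cv2.resize(ctrl.get_image("top")[205:305,235:405,::-1],None,fx=4.5,fy=4.5,interpolation=cv2.INTER_CUBIC))
E
```

```text
ft_force: [0.3, 5.9, 0.8]
grasp_force: 2.8
t 7.5833 runway xyz [11.79844796 -0.45797502] 45.34765761135043 f_rw [-5.88032639 -0.43656902] 0.8463508919415984 w 0.77187177260104
ft_force: [3.4, 9.1, -1.8]
grasp_force: 4.8
t 7.8333 runway xyz [12.76800485  0.56305097] 45.506037887892504 f_rw [-9.46453089  2.29064408] -1.8320222081624564 w 0.24339433275409705
```

View pics/t4.png

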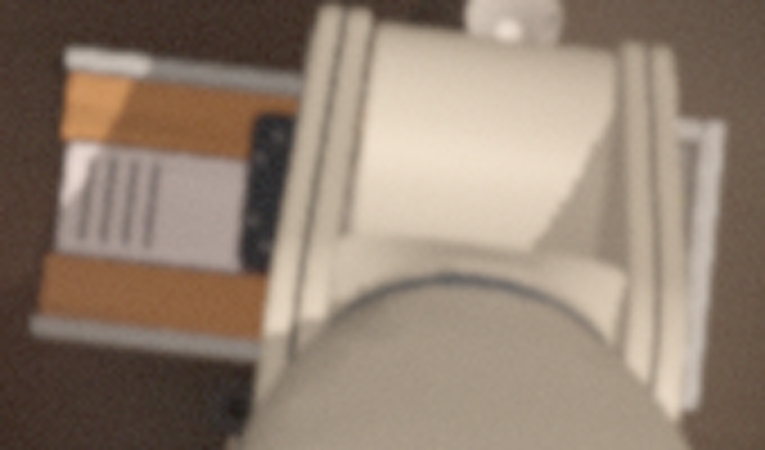

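The arm hides the tray in this view, but the force is rising as it would at the wall. One more nudge should confirm it.

```bash
python3 -m inch '[{"xyz":[0,-1,0],"rot":[0,0,0]},{"xyz":[0,-1.5,0],"rot":[0,0,0]},{"xyz":[0,-1.5,0],"rot":[0,0,0]}]' | grep force; python3 s.py|head -1
```

```text
ft_force: [6.1, 18.9, -0.7]
grasp_force: 9.9
t 8.1333 runway xyz [12.96481674  0.74506609] 45.613912360067474 f_rw [-19.53019631   3.76351701] -0.7392839239464724 w 0.61544884960532
```

It is against the wall: 19.5 N and the tip has stopped. I'll retreat.

```bash
python3 -m inch '[{"xyz":[0,4,0],"rot":[0,0,0]},{"xyz":[0,10,0],"rot":[0,0,0]},{"xyz":[0,20,0],"rot":[0,0,0]},{"xyz":[0,30,-10],"rot":[0,0,0]},{"xyz":[0,40,-40],"rot":[0,0,0]},{"xyz":[0,50,-75],"rot":[0,0,0]},{"xyz":[0,70,-110],"rot":[0,0,0]},{"xyz":[0,100,-130],"rot":[0,0,0]},{"xyz":[0,130,-150],"rot":[0,0,0]},{"xyz":[0,165,-160],"rot":[0,0,0]},{"xyz":[0,200,-160],"rot":[0,0,0]},{"xyz":[0,200,-160],"rot":[0,0,0]}]'
python3 - <<'E'
from h import *
cv2.imwrite("pics/t5.png",cv2.resize(ctrl.get_image("top")[205:305,235:405,::-1],None,fx=4.5,fy=4.5,interpolation=cv2.INTER_CUBIC))
E
```

```text
t: 9.13
ee_pos: [526.4, 148.6, 207.9]
orientation: [0.182, 3.132, 0.004]
ft_force: [0.1, 0.2, -0.8]
width: 0.4
grasp_force: 0.0
```

View pics/t5.png

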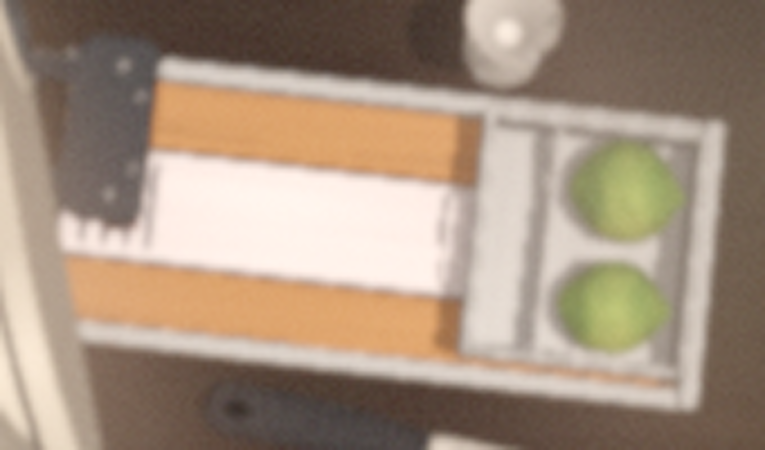

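The tray is against the end wall with its rear rim at crop columns 465–485. The tooth is visible behind it at about (445,240), both limes are inside, and the jigger and peeler haven't moved. I'll let the arm settle and hand in.

```bash
python3 -m inch '[{"xyz":[0,0,0],"rot":[0,0,0]},{"xyz":[0,0,0],"rot":[0,0,0]},{"xyz":[0,0,0],"rot":[0,0,0]}]' >/dev/null; python3 -c "
from workcell import ctrl
print(ctrl.close_job())"
```

```text
the job is handed in; nothing more can be done
None
```

I pushed the tray home against the end wall and handed the job in at about 9.4 s; the last picture shows the tooth behind the tray, both limes in it, and the jigger and peeler where they were, but no verdict came back.

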